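Index the filter turret to green and lock it

ROBOT

A 7-joint arm with a two-finger parallel gripper is mounted at the origin on the work surface. World frame = base frame: x ahead of the robot, y to its left, z up, the work surface at z = 0. Lengths are in mm, angles in rad, forces in N, time in s.
With the tool pointing down it reaches from about 400 to 850 mm from the base axis. Payload 4.5 kg.
Tool frame: the origin (TCP) lies at the very end of the fingers, on their centre line; the grasp point (between the pads) lies 19 mm behind it; x points along the fingers, z is the direction in which the jaws open and shut, and the axes are right-handed (so a half turn about x gives the same grasp; the last joint's range is limited). The gripper opens to 85 mm and grips with 20 to 120 N. Pads are 22 mm wide; open, the fingers measure 114 mm over their backs; the gripper's body (76 mm by 85 mm) begins 54 mm behind the grasp point. The pads swing forward as they close: fully open they stand 13 mm farther back than shut.
Start: joints at [-1.069, 0.689, -0.195, 1.565, 0.157, 0.902, -0.215], TCP at [281.813, 557.885, 231.317] pointing down, gripper open.
Joint ranges: [-3.01, 3.01], [-0.46, 2.08], [-1.47, 1.51], [0.13, 2.56], [-1, 4.14], [0.04, 2.09], [-2.66, 2.66]. Speed limits (rad/s): [2.57, 2.57, 3.14, 3.14, 3.14, 3.14, 3.14].

INTERFACE

Orientations are given as [roll, pitch, yaw] about the fixed x, y, z axes, in that order (R = Rz(yaw) Ry(pitch) Rx(roll)).
In Python, from station import ctrl, cams gives the robot as it stands.
- The arm moves only by the shell command python3 -m crank 'ROWS' [OPENING]. ROWS is a JSON object of lists of equal length, an entry for each row: "travel": the shift along the tool's x, y, z in m, a list of three; "turn": the turn about the tool's x in degrees. A call has exactly 5 rows; each row is the pose to reach, as a shift and turn from the pose measured when the call began, along the tool's axes at that moment; what a row does not reach only later rows make up. A row lasts 1/8 s, in which the tool goes at most 62.5 mm and 10.7 degrees, less where a joint would pass 70% of its speed; a pose out of reach is approached as far as the arm can. A call with a gripper value outside its range is refused whole. OPENING is the finger opening in m, from 0 to 0.0854, set as the call begins (- or left out, the last holds). The fingers move at their own pace and stop on an object; the grip force is fixed at half the most. Time passes only in rows, so rows that repeat a pose let the fingers close, or fill a call up. It gives the time, the measured TCP pose, the force and the opening at its end, in the units of the state.
- ctrl.get_state(): the state, without advancing time (a new reading comes with each control period).
- cams.get_image(name): name is "scene" or "side" or "wrist"; returns the picture (420x560x3 uint8, red, green, blue); there is no depth.
- cams.calibration(name): a dict with "intrinsics" (3x3 intrinsics, pixels), "eye" and "orientation" of the camera in the world. Camera axes: x right, y down, z forward; pixel columns grow to the right and rows downward; lengths in mm; the calibration is good to about 2 mm. A picture is of the moment at which its call begins: read the wrist's pose just before it. calibration takes no time and is no camera call; for the wrist camera it gives the pose at the moment of the call.
- ctrl.job_done(): hands the job in, once; it reports no verdict.
The state is a dict: "time": time; "joint_positions": joint angles; "dq": joint speeds; "joint_efforts": joint torques, N m; "ee_pos": TCP position; "tcp_rot": TCP orientation; "force": force on the tool from outside, world axes, zero at the start; "moment": the same for the moment, N m; "grip_width": finger opening in mm.
Only numpy, scipy, OpenCV 4.12 (cv2) and the standard library are available. Lean on these libraries where they do the work, as an engineer would, in place of code of your own. Each camera call takes 0.05 s, during which the arm holds its last target.

TASK

The filter turret on the camera-module tester has been left raised and unlocked. Turn it the shorter way round (the black knob is its handle) until the green filter stands over the camera port at the yellow pointer, then press it down until it locks fully home, easing it round a little to find the lock slot instead of forcing it onto the lock pin, and let go. Leave all the filters lying in their cups and do not disturb the other things on the bench.

Things in the scene. Friction and masses are not known exactly. Their poses are not given: they have to be found in the camera images.
- tester: Camera-module tester: fixed white box 250 (x) x 230 (y) x 75 mm high, standing level on the bench, its yaw varies. Origin: centre of its underside, which is also the turret's vertical turning axis. Its -x side is the front, with the module drawer. A yellow pointer stands on its top at the front, 112 mm from the axis, 22 mm above the box's top.
- port (a point): Centre of the camera port (dark lens, 12 mm) in the tester's top face, 62 mm from the turret axis on the tester's -x side, in line with the yellow pointer; 75 mm above the bench, below the turret.
- turret: Filter turret: black disc 196 mm across, 6 mm thick, over the tester. Origin: on the axis at the disc's underside, z up; 94 mm above the bench raised (as found), 84 mm fully home. Five cups (57 mm outside, 8 mm high) 72 degrees apart, centres 62 mm from the axis. Turns without end either way (dry friction about 0.15 Nm); starts with one cup in line with the port.
- knob (a point): Centre of the turret's black ribbed round knob: 44 mm diameter, 30 mm tall, on the turning axis, 50 mm above the turret's origin, fast to the turret; below it only the 18 mm spindle; the filters' tops lie 34 mm below this point. Pushed here the whole turret slides straight down 10 mm; this takes about 5 N, and it stays at whatever height it is left. Raised, it is against its upper stop.
- lock_pin: Fixed steel lock pin, 8 mm diameter, 8 mm high, top edge slightly bevelled, on the tester's top face 90 mm from the turret axis, in line with port and pointer, hidden under the turret's rim. Origin: its foot. Load it by less than 20 N: a ring lowered onto it off its slot lands on it after 3 mm of the 10 mm travel.
- filter_green: Green filter: green glass in an aluminium ring, 48 mm diameter, 10 mm thick, 30 g, lying loose in one of the four turret cups that are not over the port. Origin: centre of its underside; z up.
- filter_clear: Clear filter, same size as the green one, lying in the cup over the port at the start. Origin: centre of its underside.
- filter_red: Red filter, same size, lying in another cup. Origin: centre of its underside.
- filter_blue: Blue filter, same size, lying in another cup. Origin: centre of its underside.
- filter_amber: Amber filter, same size, lying in another cup. Origin: centre of its underside.
- module_tray: White tray 150 x 200 x 14 mm with camera modules, loose, to be left alone. Origin: centre of its underside.
- clear_case: Clear plastic case 122 x 92 x 50 mm, loose, to be left alone. Origin: centre of its underside.
- tape_roll: Roll of cream tape, 100 mm diameter, 24 mm high, loose, to be left alone. Origin: centre of its underside.
- foam_block: White foam block 90 x 60 x 30 mm, loose, to be left alone. Origin: centre of its underside.
- blower: Dark red dust blower bulb standing upright, 58 mm diameter, 105 mm high, loose, to be left alone. Origin: centre of its underside.
- screwdriver: Red-handled screwdriver 170 mm long lying on the bench, loose, to be left alone. Origin: underside of its middle, x along its length.
- tweezers: Steel tweezers 120 mm long lying on the bench, loose, to be left alone. Origin: centre of the underside, x along the length.
- ring (a point): Point on the turret axis, 8 mm below the turret's origin: bottom of the slotted lock ring (90 mm radius, hidden under the disc). A 9.6 mm slot lies under each cup, but the ring is re-clamped at calibration: the true slots lie anywhere up to 6.5 degrees to either side of the cups' centre lines, all by the same angle. Within about 0.7 degree of a slot the pin enters and the turret goes all the way down.

How it is judged:
By the outcome, as a careful person would: the job done as asked, in the order asked, and still so for the second after the job is handed in, with the robot touching nothing.
It also fails if it takes over 58 s, if anything falls off the work surface, if the arm or the gripper's body presses on something with over 40 N, if the wrist force passes 120 N, or if a joint passes its speed limit or range.

## Working session

There is one attempt and no reset: what is moved stays moved. The work goes in short steps, Python scripts to look and compute and a shell command to move; the robot and the scene stay as the last step left them, time stands still between calls to the robot, and variables do not carry over. Pictures are saved under pics/ and viewed, and the job is handed in when it is done.

```bash
ls; mkdir -p pics; python3 - <<'E'
from station import ctrl,cams
import cv2
s=ctrl.get_state()
print(s)
for n in ["scene","side","wrist"]:
    c=cams.calibration(n);print(n,c)
    cv2.imwrite(f"pics/{n}0.png",cams.get_image(n)[:,:,::-1])
E
```

```text
pics
{'time': 0.0, 'joint_positions': array([-1.06918583,  0.69001359, -0.19455802,  1.56637719,  0.1572973 ,
        0.90247309, -0.21512032]), 'dq': array([-4.58017153e-04, -7.06109194e-05,  2.87090491e-05, -1.44090227e-03,
        6.05877182e-04,  4.99458727e-04,  1.68295323e-04]), 'joint_efforts': array([ 2.66310199e-04, -5.39607525e+01, -1.26682866e+00, -1.58538312e+01,
        8.86923925e-03,  9.64644947e-03,  2.12381430e-06]), 'ee_pos': array([281.55681967, 557.24628966, 230.45784851]), 'tcp_rot': array([-3.08765077,  1.56891942, -1.98456446]), 'force': array([0.39623135, 0.41283245, 0.13112729]), 'moment': array([-0.00038877,  0.00190855, -0.00990095]), 'grip_width': 85.48468089954736}
scene {'intrinsics': array([[535.65921311,   0.        , 278.22130907],
       [  0.        , 535.65921311, 208.85519799],
       [  0.        ,   0.        ,   1.        ]]), 'eye': array([1104.94466523, -493.76776932, 1351.40861744]), 'orientation': array([-2.60946833,  0.0092441 ,  0.85579566])}
side {'intrinsics': array([[531.10682272,   0.        , 289.2488507 ],
       [  0.        , 531.10682272, 204.8757213 ],
       [  0.        ,   0.        ,   1.        ]]), 'eye': array([-193.50375917, 1067.0916717 , 1121.21263833]), 'orientation': array([-2.22689365,  0.02358214, -2.58706681])}
wrist {'intrinsics': array([[349.38918284,   0.        , 279.17205288],
       [  0.        , 349.38918284, 213.36804632],
       [  0.        ,   0.        ,   1.        ]]), 'eye': array([207.95843181, 595.893548  , 373.7079264 ]), 'orientation': array([2.81243640e+00, 1.47138249e-03, 1.10340623e+00])}
```

View pics/scene0.png

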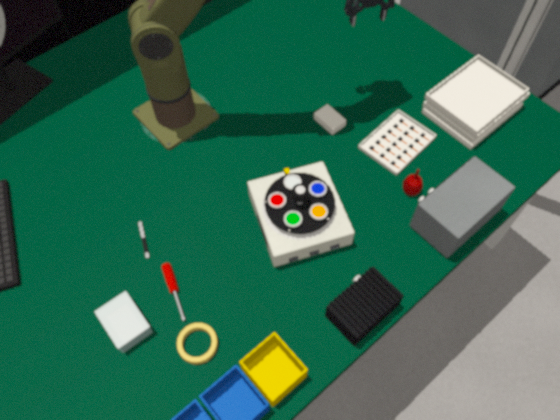

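View pics/side0.png

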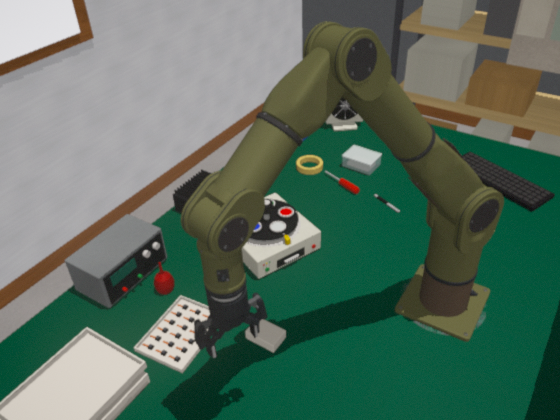

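View pics/wrist0.png

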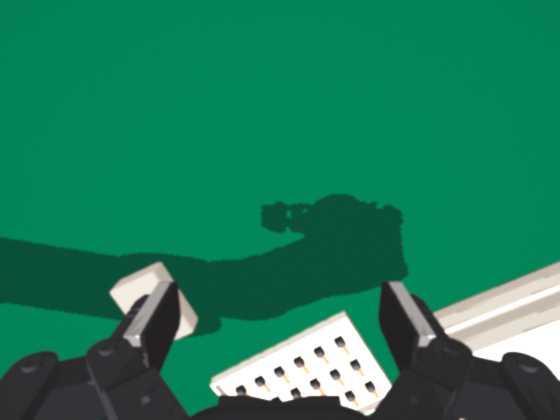

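The scene shows the green filter at (293,218), clear at the pointer (292,182) with the yellow pointer at (287,170), red at (277,200), blue at (318,188) and amber at (319,211). The short way takes green past red's place: 144° clockwise from above, which is a positive turn about the tool's x. Next I measure the axis.

```bash
cat > h.py <<'E'
import numpy as np,cv2
from scipy.spatial.transform import Rotation as R
from scipy.optimize import least_squares
from station import ctrl,cams
def ray(c,u,v,z):
    d=R.from_euler('xyz',c['orientation']).as_matrix()@np.linalg.inv(c['intrinsics'])@np.array([u,v,1.])
    return c['eye']+d*(z-c['eye'][2])/d[2]
# OpenCV hsv ranges (BGR->HSV)
RG={'red':[((0,140,90),(6,255,255)),((174,140,90),(180,255,255))],'green':[((50,170,100),(68,255,255))],
 'blue':[((108,140,90),(130,255,255))],'amber':[((12,170,120),(22,255,255))],'pointer':[((24,150,120),(34,255,255))]}
def blobs(rgb,name,box=None,amin=15):
    h=cv2.cvtColor(rgb,cv2.COLOR_RGB2HSV);m=0
    for a,b in RG[name]: m=m|cv2.inRange(h,a,b)
    if box: k=np.zeros_like(m);k[box[1]:box[3],box[0]:box[2]]=255;m=m&k
    n,_,st,ce=cv2.connectedComponentsWithStats(m)
    return sorted([(int(st[i,4]),*ce[i].round(1)) for i in range(1,n) if st[i,4]>=amin],reverse=True)
def fit(P):
    # P name->xy ; order ccw angles
    order={'red':1,'green':2,'amber':3,'blue':4,'clear':0}
    s=lambda p:np.concatenate([np.array([p[0]+62*np.cos(p[2]+order[k]*np.pi*.4),p[1]+62*np.sin(p[2]+order[k]*np.pi*.4)])-P[k][:2] for k in P])
    m=np.mean([P[k][:2] for k in P],0);k=next(iter(P));a0=np.arctan2(*(P[k][:2]-m)[::-1])-order[k]*np.pi*.4
    r=least_squares(s,[*m,a0]);return r.x,np.abs(r.fun).max()
E
python3 - <<'E'
from h import *
for n,box in [('scene',(240,155,360,270)),('side',(240,190,325,275))]:
    im=cv2.imread(f'pics/{n}0.png')[:,:,::-1].copy();c=cams.calibration(n);P={}
    for k in RG:
        b=blobs(im,k,box,5);print(n,k,b[:3])
        if b: 
            p=ray(c,b[0][1],b[0][2],97-4 if k=='pointer' else 110)
            print(p)
            if k!='pointer':P[k]=p
            else: pt=p
    try:
        x,e=fit(P);print('axis',x,np.degrees(x[2]),e,'ptr',np.hypot(*(pt[:2]-x[:2])),np.degrees(np.arctan2(*(pt[:2]-x[:2])[::-1])))
    except Exception as ex:print(ex)
    x0,y0,x1,y1=box;cv2.imwrite(f'pics/{n}crop.png',cv2.resize(im[y0:y1,x0:x1,::-1],None,fx=5,fy=5,interpolation=2))
E
```

```text
scene red [(98, np.float64(276.6), np.float64(199.4))]
[520.06795132  -6.97598142 110.        ]
scene green [(91, np.float64(292.5), np.float64(218.3))]
[592.58525545 -13.7804935  110.        ]
scene blue [(85, np.float64(317.3), np.float64(188.0))]
[566.14285534 101.20395662 110.        ]
scene amber [(98, np.float64(318.3), np.float64(210.6))]
[620.51703705  54.01592849 110.        ]
scene pointer [(29, np.float64(286.0), np.float64(169.9))]
[455.23733322  84.28031881  93.        ]
axis [560.55380634  39.65651066  -3.54192006] -202.93707053396258 0.4323585485976764 ptr 114.38025950391332 157.03706455174674
side red [(60, np.float64(285.4), np.float64(211.4)), (8, np.float64(313.1), np.float64(246.1))]
[511.50961012  -3.44830776 110.        ]
side green []
side blue [(13, np.float64(256.6), np.float64(226.2))]
[547.9653962   99.67091827 110.        ]
side amber []
side pointer [(45, np.float64(286.6), np.float64(239.0))]
[450.95107987  87.36233438  93.        ]
axis [547.80096275  41.72532339  -3.48140912] -199.47004907123508 4.033999200470824 ptr 107.06370340481327 154.7695348475627
```

View pics/scenecrop.png

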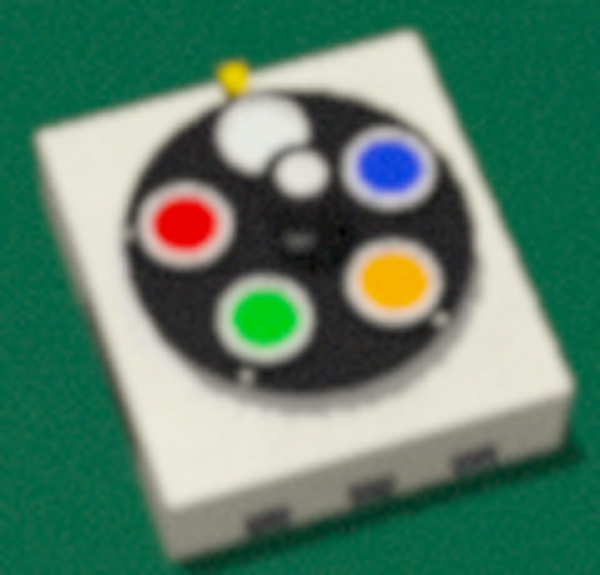

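View pics/sidecrop.png

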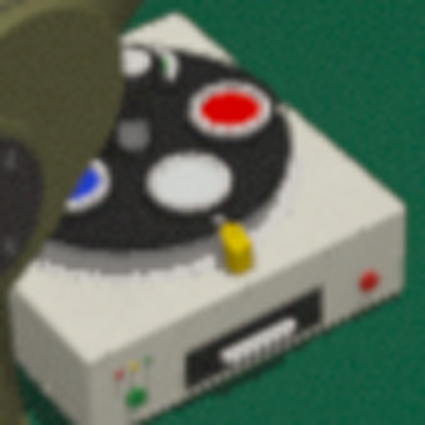

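```bash
cat >> h.py <<'E'
def tgt(x,y,z):
    s=ctrl.get_state();M=R.from_euler('xyz',s['tcp_rot']).as_matrix()
    print('t',round(s['time'],2),'pos',s['ee_pos'].round(1),'q7',s['joint_positions'][6].round(3),'F',s['force'].round(1),'Mz',s['moment'].round(3),'w',round(s['grip_width'],1))
    print('M',M.round(3).tolist(),'jaw yaw',np.degrees(np.arctan2(M[1,2],M[0,2])).round(1))
    d=M.T@(np.array([x,y,z])-s['ee_pos'])/1000;print('need',d.round(4));return d
E
python3 -c "
from h import *
tgt(560.5,39.7,231)"
```

```text
t 0.15 pos [281.6 557.4 230.7] q7 -0.215 F [-0.3 -0.  -1. ] Mz [ 0.004  0.06  -0.012] w 85.6
M [[-0.001, -0.893, 0.451], [-0.001, 0.451, 0.893], [-1.0, -0.0, -0.001]] jaw yaw 63.2
need [ 2.000e-04 -4.823e-01 -3.364e-01]
```

```bash
python3 -m crank '{"travel":[[0,-0.048,-0.0335],[0,-0.096,-0.067],[0,-0.144,-0.1005],[0,-0.192,-0.134],[0,-0.24,-0.1675]],"turn":[0,0,0,0,0]}' && python3 -c "
from h import *
tgt(560.5,39.7,231)"
```

```text
time: 0.78
ee_pos: [421.0, 297.9, 230.8]
tcp_rot: [-3.003, 1.569, -1.9]
force: [0.7, 0.0, 0.9]
grip_width: 85.3
t 0.78 pos [421.  297.9 230.8] q7 0.207 F [0.7 0.  0.9] Mz [-0.01  -0.096 -0.057] w 85.3
M [[-0.001, -0.893, 0.451], [-0.001, 0.451, 0.893], [-1.0, -0.0, -0.002]] jaw yaw 63.2
need [ 1.000e-04 -2.409e-01 -1.676e-01]
```

```bash
python3 -m crank '{"travel":[[0,-0.048,-0.0335],[0,-0.096,-0.067],[0,-0.144,-0.1005],[0,-0.192,-0.134],[0,-0.241,-0.1676]],"turn":[0,0,0,0,0]}' && python3 - <<'E'
from h import *
tgt(560.5,39.7,231)
c=cams.calibration('wrist');im=cams.get_image('wrist');cv2.imwrite('pics/w1.png',im[:,:,::-1])
P={}
for k in RG:
    b=blobs(im,k);print(k,b[:3])
    if b and k!='pointer':P[k]=ray(c,b[0][1],b[0][2],110);print(P[k])
if len(P)>1:print(fit(P))
E
```

```text
time: 1.4
ee_pos: [561.2, 38.0, 231.0]
tcp_rot: [3.075, 1.569, -2.105]
force: [1.1, 1.0, 0.3]
grip_width: 85.2
t 1.4 pos [561.2  38.  231. ] q7 0.747 F [1.1 1.  0.3] Mz [ 0.011 -0.042  0.013] w 85.2
M [[-0.001, -0.893, 0.451], [-0.001, 0.451, 0.893], [-1.0, 0.0, -0.001]] jaw yaw 63.2
need [0.     0.0014 0.0012]
red [(1873, np.float64(200.8), np.float64(179.3)), (138, np.float64(310.3), np.float64(391.2))]
[515.831182    -5.99125827 110.        ]
green [(1398, np.float64(238.6), np.float64(258.6))]
[588.39155982 -12.67665111 110.        ]
blue [(1891, np.float64(353.5), np.float64(169.9))]
[562.16698301 102.33273984 110.        ]
amber [(1469, np.float64(325.9), np.float64(253.7))]
[617.1051115   54.36452113 110.        ]
pointer [(419, np.float64(268.9), np.float64(48.3))]
(array([556.62481683,  40.60808125,  -3.5461331 ]), np.float64(0.06573429599007596))
```

View pics/w1.png

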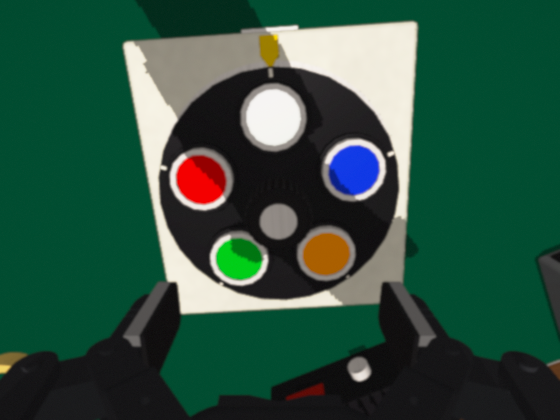

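The wrist picture shows the turret centred with the knob cap at (278,221), green at (239,259) and the pointer at (269,48). The scene and wrist cameras give axis positions about 4 mm apart, so I take the mean, (558.5, 40.1), and descend.

```bash
python3 -c "
from h import *
tgt(558.5,40.1,127)"
```

```text
t 1.45 pos [565.3  26.5 230.8] q7 0.75 F [ 4.3 -7.  -0.8] Mz [-0.475 -0.289 -0.014] w 85.4
M [[0.003, -0.887, 0.462], [-0.009, 0.462, 0.887], [-1.0, -0.007, -0.007]] jaw yaw 62.5
need [0.1036 0.013  0.0096]
```

The arm was still swinging after that fast move, so the wrist estimate is doubtful. I let it settle and measure again.

```bash
python3 -m crank '{"travel":[[0,0.006,0.005],[0,0.013,0.0096],[0,0.013,0.0096],[0,0.013,0.0096],[0,0.013,0.0096]],"turn":[0,0,0,0,0]}' && python3 - <<'E'
from h import *
tgt(558.5,40.1,127)
c=cams.calibration('wrist');im=cams.get_image('wrist');cv2.imwrite('pics/w2.png',im[:,:,::-1])
P={}
for k in RG:
    b=blobs(im,k)
    if b and k!='pointer':P[k]=ray(c,b[0][1],b[0][2],110)
    if k=='pointer':pt=ray(c,*b[0][1:],95)
x,e=fit(P);print(x,np.degrees(x[2]),e,pt,np.degrees(np.arctan2(*(pt[:2]-x[:2])[::-1])))
tgt(558.5,40.1,127)
E
```

```text
time: 2.08
ee_pos: [558.1, 41.6, 230.7]
tcp_rot: [-2.336, 1.561, -1.244]
force: [0.4, -0.8, -0.3]
grip_width: 85.8
t 2.08 pos [558.1  41.6 230.7] q7 0.721 F [ 0.4 -0.8 -0.3] Mz [ 0.014  0.056 -0.023] w 85.8
M [[0.003, -0.887, 0.461], [-0.009, 0.461, 0.887], [-1.0, -0.007, -0.007]] jaw yaw 62.5
need [ 0.1038 -0.0003 -0.0004]
[556.59632713  40.64160481  -3.54577556] -203.15797486778007 0.1205207764419356 [455.89524432  83.67067574  95.        ] 156.86322278443285
t 2.12 pos [558.2  41.3 230.7] q7 0.721 F [ 0.3 -0.3  0.3] Mz [-0.02  -0.02   0.039] w 85.2
M [[0.003, -0.887, 0.462], [-0.009, 0.462, 0.887], [-1.0, -0.007, -0.007]] jaw yaw 62.5
need [ 1.037e-01 -1.000e-04 -2.000e-04]
```

```bash
python3 -m crank '{"travel":[[0.03,0.0003,0],[0.06,0.0003,-0.0005],[0.085,0.0003,-0.001],[0.1037,0.0003,-0.001],[0.1037,0.0003,-0.001]],"turn":[0,0,0,0,0]}' && python3 -m crank '{"travel":[[0,0,0],[0,0,0],[0,0,0],[0,0,0],[0,0,0]],"turn":[0,0,0,0,0]}' && python3 - <<'E'
from h import *
tgt(557.5,40.4,127)
im=cams.get_image('wrist');cv2.imwrite('pics/w3.png',im[:,:,::-1])
E
```

```text
time: 2.75
ee_pos: [556.8, 39.5, 125.9]
tcp_rot: [-2.635, 1.561, -1.544]
force: [-0.9, 0.4, 0.6]
grip_width: 85.4
time: 3.38
ee_pos: [556.9, 39.4, 126.0]
tcp_rot: [-2.607, 1.561, -1.516]
force: [-0.3, -0.5, 0.3]
grip_width: 85.5
t 3.38 pos [556.9  39.4 126. ] q7 0.664 F [-0.3 -0.5  0.3] Mz [ 0.057  0.032 -0.075] w 85.5
M [[0.001, -0.887, 0.462], [-0.01, 0.462, 0.887], [-1.0, -0.005, -0.009]] jaw yaw 62.5
need [-0.001  -0.0001  0.0011]
```

View pics/w3.png

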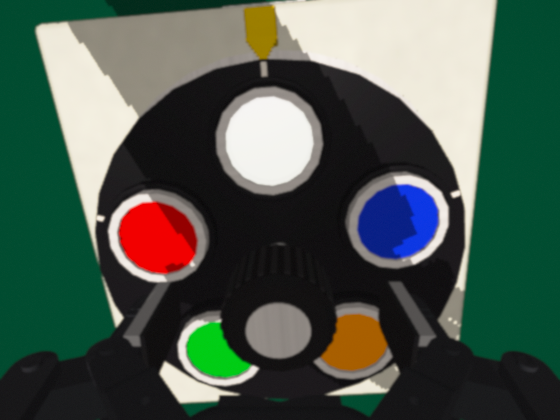

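The knob cap (278,330) lies midway between the fingers (150 and 405). I close on it.

```bash
python3 -m crank '{"travel":[[0,0,0],[0,0,0],[0,0,0],[0,0,0],[0,0,0]],"turn":[0,0,0,0,0]}' 0.0 && python3 -m crank '{"travel":[[0,0,0],[0,0,0],[0,0,0],[0,0,0],[0,0,0]],"turn":[0,0,0,0,0]}'; python3 -c "
from h import *
tgt(557.5,40.4,127)"
```

```text
time: 4.05
ee_pos: [556.7, 39.2, 126.0]
tcp_rot: [-2.646, 1.561, -1.555]
force: [0.4, -0.7, 0.7]
grip_width: 42.2
time: 4.68
ee_pos: [556.7, 39.2, 126.0]
tcp_rot: [-2.65, 1.561, -1.559]
force: [-0.2, -0.4, 0.2]
grip_width: 42.6
t 4.67 pos [556.7  39.2 126. ] q7 0.664 F [-0.2 -0.4  0.2] Mz [-0.049  0.118 -0.015] w 42.6
M [[0.0, -0.887, 0.462], [-0.01, 0.462, 0.887], [-1.0, -0.005, -0.009]] jaw yaw 62.5
need [-0.001  -0.0002  0.0014]
```

```bash
python3 -m crank '{"travel":[[0,0,0],[0,0,0],[0,0,0],[0,0,0],[0,0,0]],"turn":[6,14,22,30,36]}'; python3 -c "
from h import *
tgt(556.7,39.2,126)"
```

```text
time: 5.3
ee_pos: [556.5, 39.1, 126.0]
tcp_rot: [-2.068, 1.56, -1.608]
force: [-0.7, -1.6, 2.0]
grip_width: 42.8
t 5.3 pos [556.5  39.1 126. ] q7 0.244 F [-0.7 -1.6  2. ] Mz [-0.244  0.479  0.152] w 42.8
M [[-0.0, -0.444, 0.896], [-0.011, 0.896, 0.444], [-1.0, -0.009, -0.005]] jaw yaw 26.3
need [-0.      0.      0.0002]
```

```bash
python3 -m crank '{"travel":[[0,0,0],[0,0,0],[0,0,0],[0,0,0],[0,0,0]],"turn":[8,17,26,35,42]}'; python3 -m crank '{"travel":[[0,0,0],[0,0,0],[0,0,0],[0,0,0],[0,0,0]],"turn":[8,17,26,34,40]}';python3 -c "
from h import *
tgt(556.7,39.2,126)
im=cams.get_image('wrist');cv2.imwrite('pics/w4.png',im[:,:,::-1])
im=cams.get_image('scene');cv2.imwrite('pics/s4.png',im[:,:,::-1])"
```

```text
time: 5.92
ee_pos: [556.2, 39.1, 126.0]
tcp_rot: [-1.425, 1.56, -1.703]
force: [1.9, -0.4, 2.2]
grip_width: 42.7
time: 6.55
ee_pos: [556.1, 39.4, 126.0]
tcp_rot: [-0.808, 1.561, -1.787]
force: [1.5, -2.3, 1.0]
grip_width: 42.7
t 6.55 pos [556.1  39.4 126. ] q7 -0.688 F [ 1.5 -2.3  1. ] Mz [1.137 0.749 0.192] w 42.7
M [[-0.002, 0.83, 0.558], [-0.01, 0.558, -0.83], [-1.0, -0.007, 0.007]] jaw yaw -56.1
need [0.     0.0004 0.0005]
```

View pics/w4.png

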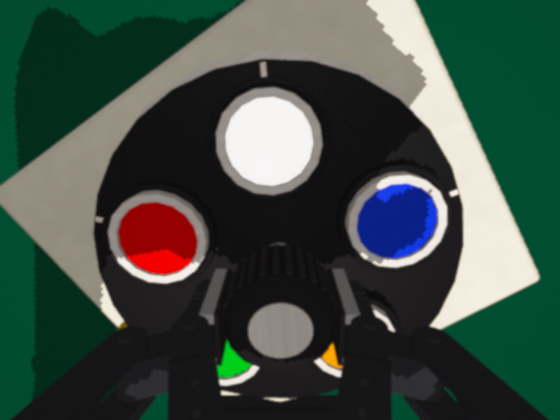

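View pics/s4.png

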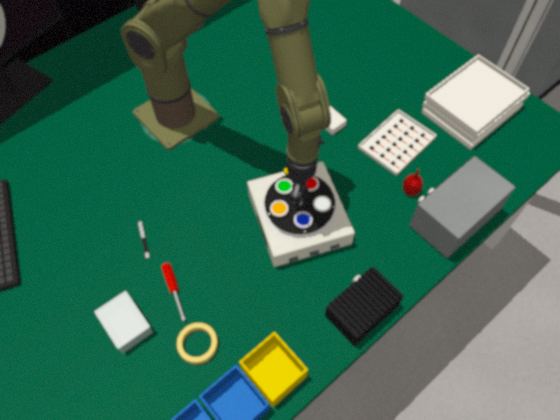

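The turret follows the gripper without slip: the wrist view hardly differs from the last one. Green is now at (285,187) in the scene, nearing the pointer. I turn to about 137° of the nominal 144°, then probe down.

```bash
python3 -m crank '{"travel":[[0,0,0],[0,0,0],[0,0,0],[0,0,0],[0,0,0]],"turn":[6,12,18,18.5,18.5]}'; python3 -m crank '{"travel":[[0.001,0,0],[0.002,0,0],[0.002,0,0],[0.002,0,0],[0.002,0,0]],"turn":[0,0,0,0,0]}';python3 -c "
from h import *
tgt(556.7,39.2,126)"
```

```text
time: 7.28
ee_pos: [556.2, 39.6, 126.0]
tcp_rot: [-0.484, 1.561, -1.782]
force: [1.2, -2.8, 1.3]
grip_width: 43.0
time: 7.9
ee_pos: [556.1, 39.5, 124.2]
tcp_rot: [-0.483, 1.561, -1.781]
force: [0.3, -2.8, 4.9]
grip_width: 42.5
t 7.9 pos [556.1  39.5 124.2] q7 -0.899 F [ 0.3 -2.8  4.9] Mz [ 1.473  0.585 -0.03 ] w 42.5
M [[-0.002, 0.963, 0.27], [-0.009, 0.27, -0.963], [-1.0, -0.004, 0.008]] jaw yaw -74.3
need [-0.0018  0.0004  0.0005]
```

```bash
for i in 1 2; do python3 -m crank '{"travel":[[0.0007,0,0],[0.0007,0,0],[0.0007,0,0],[0.0007,0,0],[0.0007,0,0]],"turn":[0,0,0,0,0]}'; done; python3 -c "
from h import *
tgt(556.7,39.2,126)"
```

```text
time: 8.52
ee_pos: [556.2, 39.5, 123.8]
tcp_rot: [-0.465, 1.562, -1.762]
force: [-0.5, -3.9, 5.2]
grip_width: 42.0
time: 9.15
ee_pos: [556.2, 39.5, 123.6]
tcp_rot: [-0.445, 1.562, -1.742]
force: [-1.0, -2.2, 8.4]
grip_width: 42.6
t 9.15 pos [556.2  39.5 123.6] q7 -0.898 F [-1.  -2.2  8.4] Mz [ 1.498  0.726 -0.11 ] w 42.6
M [[-0.001, 0.963, 0.27], [-0.009, 0.27, -0.963], [-1.0, -0.004, 0.008]] jaw yaw -74.3
need [-0.0024  0.0003  0.0005]
```

```bash
python3 -m crank '{"travel":[[0.0008,0,0],[0.0008,0,0],[0.0008,0,0],[0.0008,0,0],[0.0008,0,0]],"turn":[0,0,0,0,0]}';  python3 -c "
from h import *
tgt(556.7,39.2,126)"
```

```text
time: 9.78
ee_pos: [556.2, 39.5, 123.6]
tcp_rot: [-0.416, 1.563, -1.713]
force: [-1.0, -3.0, 10.8]
grip_width: 42.7
t 9.78 pos [556.2  39.5 123.6] q7 -0.897 F [-1.  -3.  10.8] Mz [ 1.483  0.807 -0.119] w 42.7
M [[-0.001, 0.963, 0.27], [-0.008, 0.27, -0.963], [-1.0, -0.003, 0.007]] jaw yaw -74.3
need [-0.0024  0.0003  0.0005]
```

Contact with the pin at z≈123.6 (force 10.8 N, of which about 5 N is slide friction). I sweep clockwise lightly loaded, in small steps.

```bash
for i in 1 2; do python3 -m crank '{"travel":[[0.0009,0,0],[0.0009,0,0],[0.0009,0,0],[0.0009,0,0],[0.0009,0,0]],"turn":[0.4,0.8,1.2,1.6,2.0]}';  python3 -c "
from h import *
tgt(556.7,39.2,126)"; done
```

```text
time: 10.4
ee_pos: [556.2, 39.6, 123.5]
tcp_rot: [-0.358, 1.563, -1.687]
force: [-1.3, -3.4, 11.1]
grip_width: 42.6
t 10.4 pos [556.2  39.6 123.5] q7 -0.918 F [-1.3 -3.4 11.1] Mz [1.426 0.904 0.565] w 42.6
M [[-0.001, 0.971, 0.239], [-0.008, 0.239, -0.971], [-1.0, -0.003, 0.007]] jaw yaw -76.2
need [-0.0025  0.0003  0.0005]
time: 11.02
ee_pos: [556.3, 39.6, 123.5]
tcp_rot: [-0.287, 1.563, -1.648]
force: [-2.3, -2.9, 10.5]
grip_width: 42.8
t 11.03 pos [556.3  39.6 123.5] q7 -0.94 F [-2.3 -2.9 10.5] Mz [1.466 0.9   0.589] w 42.8
M [[-0.001, 0.978, 0.208], [-0.008, 0.208, -0.978], [-1.0, -0.002, 0.007]] jaw yaw -78.0
need [-0.0025  0.0003  0.0005]
```

```bash
python3 -m crank '{"travel":[[0.001,0,0],[0.001,0,0],[0.001,0,0],[0.001,0,0],[0.001,0,0]],"turn":[0.4,0.8,1.2,1.6,2.0]}';  python3 -c "
from h import *
tgt(556.7,39.2,126)"
```

```text
time: 11.65
ee_pos: [556.3, 39.6, 123.2]
tcp_rot: [-0.221, 1.563, -1.615]
force: [-1.9, -2.5, 8.6]
grip_width: 42.8
t 11.65 pos [556.3  39.6 123.2] q7 -0.962 F [-1.9 -2.5  8.6] Mz [1.372 0.727 0.368] w 42.8
M [[-0.0, 0.984, 0.176], [-0.007, 0.176, -0.984], [-1.0, -0.002, 0.007]] jaw yaw -79.9
need [-0.0028  0.0004  0.0005]
```

```bash
python3 -m crank '{"travel":[[0.001,0,0],[0.001,0,0],[0.001,0,0],[0.001,0,0],[0.001,0,0]],"turn":[0.4,0.8,1.2,1.6,2.0]}';  python3 -c "
from h import *
tgt(556.7,39.2,126)"
```

```text
time: 12.28
ee_pos: [556.2, 39.6, 122.4]
tcp_rot: [-0.183, 1.563, -1.61]
force: [-0.9, -2.8, 5.6]
grip_width: 42.7
t 12.28 pos [556.2  39.6 122.4] q7 -0.984 F [-0.9 -2.8  5.6] Mz [1.417 0.48  0.191] w 42.7
M [[-0.0, 0.99, 0.143], [-0.007, 0.143, -0.99], [-1.0, -0.001, 0.007]] jaw yaw -81.8
need [-0.0036  0.0004  0.0005]
```

The force fell to 5.6 N and the turret dropped past the pin's height, so it looks like the slot. I press without turning.

```bash
python3 -m crank '{"travel":[[0.0004,0,0],[0.0008,0,0],[0.0012,0,0],[0.0014,0,0],[0.0014,0,0]],"turn":[0,0,0,0,0]}';  python3 -c "
from h import *
tgt(556.7,39.2,126)"
```

```text
time: 12.9
ee_pos: [556.2, 39.6, 121.3]
tcp_rot: [-0.161, 1.564, -1.587]
force: [-1.3, -2.7, 6.6]
grip_width: 42.7
t 12.9 pos [556.2  39.6 121.3] q7 -0.982 F [-1.3 -2.7  6.6] Mz [1.376 0.443 0.038] w 42.7
M [[-0.0, 0.99, 0.144], [-0.007, 0.144, -0.99], [-1.0, -0.001, 0.007]] jaw yaw -81.7
need [-0.0047  0.0004  0.0005]
```

```bash
python3 -m crank '{"travel":[[0.0006,0,0],[0.0012,0,0],[0.0018,0,0],[0.0022,0,0],[0.0022,0,0]],"turn":[0,0,0,0,0]}'; python3 -m crank '{"travel":[[0.0006,0,0],[0.0012,0,0],[0.0018,0,0],[0.0022,0,0],[0.0022,0,0]],"turn":[0,0,0,0,0]}';  python3 -c "
from h import *
tgt(556.7,39.2,126)"
```

```text
time: 13.52
ee_pos: [556.3, 39.6, 119.5]
tcp_rot: [-0.131, 1.564, -1.557]
force: [-0.5, -2.1, 6.6]
grip_width: 42.6
time: 14.15
ee_pos: [556.2, 39.6, 117.6]
tcp_rot: [-0.103, 1.564, -1.528]
force: [-0.6, -2.4, 7.2]
grip_width: 43.1
t 14.15 pos [556.2  39.6 117.6] q7 -0.977 F [-0.6 -2.4  7.2] Mz [ 1.408  0.553 -0.07 ] w 43.1
M [[0.0, 0.989, 0.145], [-0.007, 0.145, -0.989], [-1.0, -0.001, 0.007]] jaw yaw -81.7
need [-0.0084  0.0004  0.0005]
```

```bash
python3 -m crank '{"travel":[[0.0005,0,0],[0.001,0,0],[0.0015,0,0],[0.0015,0,0],[0.0015,0,0]],"turn":[0,0,0,0,0]}'; python3 -m crank '{"travel":[[0.0005,0,0],[0.001,0,0],[0.001,0,0],[0.001,0,0],[0.001,0,0]],"turn":[0,0,0,0,0]}';  python3 -m crank '{"travel":[[0.0005,0,0],[0.001,0,0],[0.001,0,0],[0.001,0,0],[0.001,0,0]],"turn":[0,0,0,0,0]}';python3 -c "
from h import *
tgt(556.7,39.2,126)"
```

```text
time: 14.78
ee_pos: [556.3, 39.6, 116.4]
tcp_rot: [-0.069, 1.564, -1.494]
force: [-0.8, -2.1, 7.1]
grip_width: 42.6
time: 15.4
ee_pos: [556.3, 39.6, 116.3]
tcp_rot: [0.021, 1.565, -1.403]
force: [-1.8, -2.3, 11.0]
grip_width: 42.6
time: 16.02
ee_pos: [556.3, 39.6, 116.3]
tcp_rot: [0.125, 1.565, -1.299]
force: [-1.9, -1.0, 11.9]
grip_width: 42.7
t 16.02 pos [556.3  39.6 116.3] q7 -0.973 F [-1.9 -1.  11.9] Mz [ 1.354  0.894 -0.107] w 42.7
M [[0.002, 0.989, 0.146], [-0.005, 0.146, -0.989], [-1.0, 0.001, 0.006]] jaw yaw -81.6
need [-0.0097  0.0004  0.0005]
```

```bash
python3 -m crank '{"travel":[[0.0008,0,0],[0.0016,0,0],[0.0016,0,0],[0.0016,0,0],[0.0016,0,0]],"turn":[0,0,0,0,0]}'; python3 -c "
from h import *
tgt(556.7,39.2,126)"
```

```text
time: 16.65
ee_pos: [556.3, 39.6, 116.3]
tcp_rot: [0.34, 1.566, -1.084]
force: [-2.8, -1.1, 18.2]
grip_width: 42.5
t 16.65 pos [556.3  39.6 116.3] q7 -0.972 F [-2.8 -1.1 18.2] Mz [ 1.341  1.16  -0.11 ] w 42.5
M [[0.002, 0.989, 0.146], [-0.004, 0.146, -0.989], [-1.0, 0.002, 0.005]] jaw yaw -81.6
need [-0.0097  0.0003  0.0005]
```

A hard stop: 18 N and no further motion, 9.7 mm below the raised reading. I relax, open and rise.

```bash
python3 -m crank '{"travel":[[0,0,0],[0,0,0],[0,0,0],[0,0,0],[0,0,0]],"turn":[0,0,0,0,0]}';python3 -m crank '{"travel":[[0,0,0],[0,0,0],[0,0,0],[0,0,0],[0,0,0]],"turn":[0,0,0,0,0]}' 0.085; python3 -m crank '{"travel":[[0,0,0],[0,0,0],[0,0,0],[0,0,0],[0,0,0]],"turn":[0,0,0,0,0]}'; python3 -c "
from h import *
tgt(556.7,39.2,126)
im=cams.get_image('wrist');cv2.imwrite('pics/w5.png',im[:,:,::-1])"
```

```text
time: 17.27
ee_pos: [556.3, 39.6, 116.4]
tcp_rot: [0.312, 1.566, -1.112]
force: [-0.8, -2.9, 6.0]
grip_width: 42.7
time: 17.9
ee_pos: [556.3, 39.6, 116.3]
tcp_rot: [0.309, 1.566, -1.115]
force: [0.5, -0.5, 0.4]
grip_width: 84.8
time: 18.52
ee_pos: [556.3, 39.7, 116.3]
tcp_rot: [0.314, 1.566, -1.109]
force: [0.1, 0.1, -0.4]
grip_width: 85.1
t 18.52 pos [556.3  39.7 116.3] q7 -0.972 F [ 0.1  0.1 -0.4] Mz [ 0.003 -0.008  0.038] w 85.1
M [[0.002, 0.989, 0.147], [-0.004, 0.147, -0.989], [-1.0, 0.002, 0.005]] jaw yaw -81.6
need [-0.0097  0.0004  0.0006]
```

View pics/w5.png

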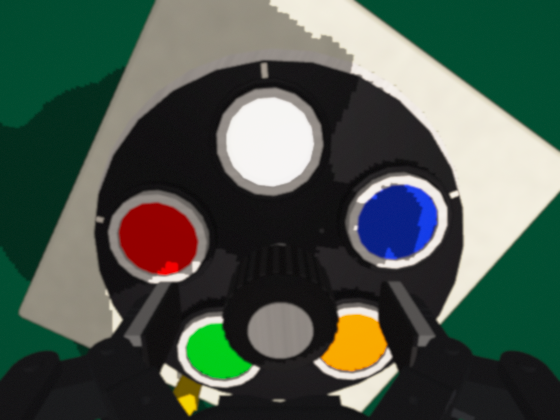

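The fingers are clear of the knob, all the filters are seated, and green is next to the pointer (188,398). I rise.

```bash
python3 -m crank '{"travel":[[-0.015,0,0],[-0.04,0,0],[-0.075,0,0],[-0.11,0,0],[-0.13,0,0]],"turn":[0,0,0,0,0]}'; python3 -m crank '{"travel":[[0,-0.03,0],[0,-0.06,0],[0,-0.09,0],[0,-0.1,0],[0,-0.1,0]],"turn":[0,0,0,0,0]}'; python3 -m crank '{"travel":[[0,0,0],[0,0,0],[0,0,0],[0,0,0],[0,0,0]],"turn":[0,0,0,0,0]}';python3 - <<'E'
from h import *
tgt(556.7,39.2,126)
for n in ('wrist','scene','side'):
    c=cams.calibration(n);im=cams.get_image(n);cv2.imwrite(f'pics/{n}6.png',im[:,:,::-1])
    box={'scene':(240,155,360,270),'wrist':None,'side':(240,190,325,275)}[n]
    for z in (110,100):
        P={}
        for k in RG:
            b=blobs(im,k,box)
            if b and k!='pointer':P[k]=ray(c,b[0][1],b[0][2],z)
            elif b:pt=ray(c,*b[0][1:],95)
        if len(P)>1:
            x,e=fit(P);a=np.degrees(np.arctan2(*(pt[:2]-x[:2])[::-1]));print(n,z,list(P),x,e,'green-pointer deg',((np.degrees(x[2])+144-a+180)%360-180))
E
```

```text
time: 19.2
ee_pos: [556.7, 39.9, 249.2]
tcp_rot: [0.747, 1.564, -0.677]
force: [-0.8, 0.4, -1.3]
grip_width: 84.9
time: 19.82
ee_pos: [458.3, 25.3, 249.4]
tcp_rot: [0.897, 1.563, -0.527]
force: [0.3, -0.3, 0.0]
grip_width: 85.2
time: 20.45
ee_pos: [458.4, 25.3, 249.3]
tcp_rot: [0.888, 1.563, -0.536]
force: [-1.0, -0.1, 1.6]
grip_width: 85.1
t 20.45 pos [458.4  25.3 249.3] q7 -1.054 F [-1.  -0.1  1.6] Mz [ 0.04  -0.002 -0.007] w 85.1
M [[0.007, 0.989, 0.146], [-0.004, 0.146, -0.989], [-1.0, 0.006, 0.005]] jaw yaw -81.6
need [ 0.124   0.0985 -0.    ]
wrist 110 ['red', 'green', 'blue', 'amber'] [5.57482321e+02 4.04322424e+01 2.21648927e-01] 2.361384167578791 green-pointer deg -0.15348741901644303
wrist 100 ['red', 'green', 'blue', 'amber'] [5.57579887e+02 4.03618294e+01 2.21648941e-01] 0.14301656677945118 green-pointer deg -0.13987565848793793
scene 110 ['red', 'green', 'blue', 'amber'] [5.65274153e+02 3.50923048e+01 2.21232694e-01] 0.7259673202174071 green-pointer deg 1.2008714741080837
scene 100 ['red', 'green', 'blue', 'amber'] [5.60805095e+02 3.93250681e+01 2.21232697e-01] 0.41460675606822406 green-pointer deg 0.17908234494097997
side 110 ['red', 'green', 'amber'] [5.45343539e+02 5.24408849e+01 2.18973260e-01] 0.7151747394762822 green-pointer deg -2.522723642004337
side 100 ['red', 'green', 'amber'] [5.52346721e+02 4.25385005e+01 2.18973260e-01] 0.1310999125319654 green-pointer deg 0.9017521454864266
```

View pics/scene6.png

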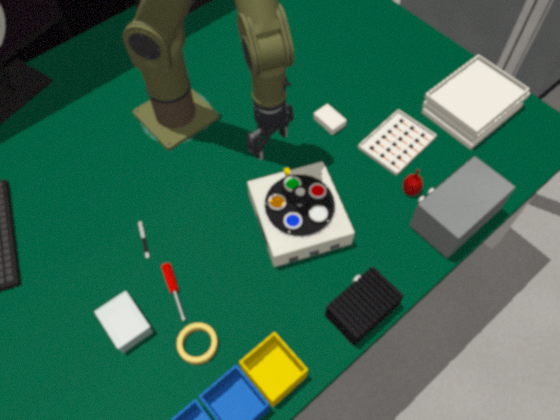

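View pics/side6.png

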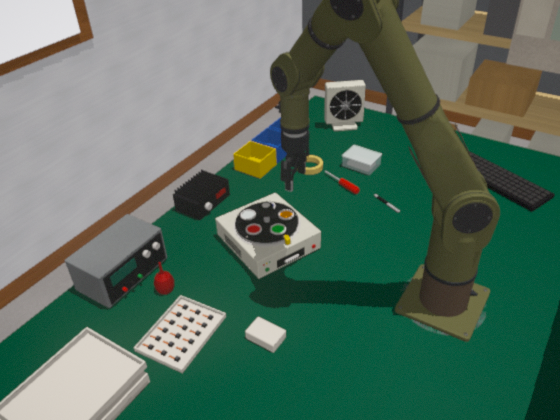

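View pics/wrist6.png

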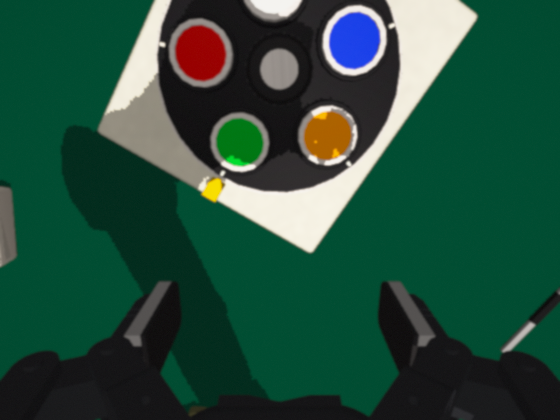

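All three views show green at the pointer: scene (293,184), side (278,229), wrist (240,142). The wrist fit works with the filter tops at 100 mm (residual 0.14 mm) and not at 110 mm (2.4 mm), so the turret is down. I hand the job in.

```bash
python3 -c "
from station import ctrl
print(ctrl.job_done())"
```

```text
the job is handed in; nothing more can be done
None
```

The green filter is now over the camera port at the yellow pointer, and the turret is pressed down and locked. I let go, moved the arm clear and handed the job in at about 20.6 s.

I gripped the knob and turned the turret clockwise, the shorter way: 137° raised, then lowered it lightly onto the pin. The readings there were about 11 N in all, roughly 6 N of it on the pin. I eased it round under that light load until it dropped into the slot at about 144°, then pressed it home.

**Last checks:**
- **Locked home:** the turret hit a hard stop, with 18 N giving no further movement. The tool read 9.7 mm of travel rather than the full 10 mm. It read the pin contact early too, at 2.4 mm instead of 3 mm. The camera fits after release match the turret being 10 mm lower.
- **Alignment:** the green filter stands within about 0.2° of the pointer in the wrist and scene views. The side view differed by 0.9°, but only three filters could be used there.
- **Rest of the scene:** all five filters lie in their cups, and everything else on the bench looks untouched by eye in the pictures. I did not measure the other objects' positions.

The cameras placed the turret axis about 4 mm apart between the wrist and scene views. I used a point between them, and the grip forces on the knob stayed under 1 N, so it was well centred.

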